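# Step the photometer's filter selector to green and start the measurement

## Robot

A 6-joint arm with a two-finger parallel gripper is mounted at the origin on the work surface. World frame = base frame: x ahead of the robot, y to its left, z up, the work surface at z = 0. Lengths are in m, angles in rad, forces in N, time in s.
With the tool pointing down it reaches from about 0.325 to 0.85 m from the base axis. Payload 15.5 kg.
Tool frame: the origin (TCP) lies between the finger pads; the fingertips stand r.tips_ahead ahead of it and the grasp point (between the pads) lies 2 mm behind it (r.tips_ahead is the distance from the TCP to the fingertips, in m); z points along the fingers, y is the direction in which the jaws open and shut (so a half turn about z gives the same grasp; the last joint's range is limited). The gripper opens to 91 mm and grips with 3 to 60 N. Pads are 32 mm wide; open, the fingers measure 118 mm over their backs; the gripper's body (76 mm by 178 mm) begins 60 mm behind the grasp point.
Start: joints at [-1.371, 0.494, 1.345, -0, 1.302, -0.096], TCP at [0.182, -0.598, 0.2] pointing down, gripper open.
Joint ranges: [-2.91, 2.91], [-0.82, 2.16], [0.22, 2.67], [-1.22, 4.37], [0.12, 2.79], [-3.08, 3.08]. Speed limits (rad/s): [1.89, 1.89, 2.57, 3.01, 3.01, 3.01].

## Interface

Orientations are given as a unit quaternion [w, x, y, z].
In Python, from cell import r gives the robot as it stands.
- The arm moves only by the tool jog_arm, never from a script. Its argument "moves" is a list of rows, each a list of 6 numbers: the shift along the tool's x, y, z as a fraction of full scale, then the turn, a rotation vector about the tool's x, y, z as a fraction of full scale. In form: [[dx, dy, dz, ax, ay, az], ...]. A call has exactly 10 rows; each row shifts and turns the commanded pose from where the row before left it, along the tool's axes as they then stand; what a row does not reach is not made up. Full scale, the value 1, is 2 cm for a shift and 0.12 rad for a turn. A row lasts 1/8 s, in which the tool goes at most 62.5 mm and 10.7 degrees, less where a joint would pass 70% of its speed; a pose out of reach is approached as far as the arm can. A call with a number of a shift or a turn outside -1 to 1 is refused whole. A call with a gripper value outside its range is refused whole. "hand" is the closure, from 0 (fully open) to 1 (shut), set as the call begins (left out, the last holds). The fingers move at their own pace and stop on an object; the grip force is fixed at half the most. Time passes only in rows, so rows that do not move let the fingers close, or fill a call up. It gives the time, the measured TCP pose, the force and the opening at its end, in the units of the state.
- r.get_state(): the state, without advancing time (a new reading comes with each control period).
- r.snapshot(name): name is "scene" or "side" or "wrist"; returns the picture (400x640x3 uint8, red, green, blue); there is no depth.
- r.camera_info(name): a dict with "mtx" (3x3 intrinsics, pixels), "R" (3x3) and "t" (3): a world point X has camera coordinates R X + t; the wrist camera has in their place "tool_from_camera" (4x4, takes a point from camera to tool coordinates, whose origin is the TCP and whose axes are the flange's). Camera axes: x right, y down, z forward; pixel columns grow to the right and rows downward; lengths in m; the calibration is good to about 2 mm. The wrist camera is an equidistant fisheye: a pixel r from the principal point sees the ray r / f radians off the axis. A picture is of the moment at which its call begins: read the wrist's pose just before it. camera_info takes no time and is no camera call.
- r.finish_job(): hands the job in, once; it reports no verdict.
The state is a dict: "time": time; "q": joint angles; "qd": joint speeds; "joint_torque": joint torques, N m; "position": TCP position; "ee_rot": TCP orientation; "force": force on the tool from outside, world axes, zero at the start; "moment": the same for the moment, N m; "grip_width": finger opening in m.
Only numpy, scipy, OpenCV 4.12 (cv2) and the standard library are available. Lean on these libraries where they do the work, as an engineer would, in place of code of your own. Each camera call takes 0.05 s, during which the arm holds its last target.

## Task

On the photometer, push the selector's orange tab around with the fingers until it points at the green mark, then press the red button down fully and let it come up again. Do not press the button before the tab is on green, do not lift the selector, and leave the tubes, jar, bottles, box and beaker where they stand.

Things in the scene. Friction and masses are not known exactly. Their poses are not given: they have to be found in the camera images.
- photometer: White bench-top photometer, fixed to the bench: flat box 320 x 380 x 70 mm with a pale blue band; its flat deck is 70 mm above the bench. Origin: centre of its underside; x axis points away from the operator's side, y to its left, z up. It is turned up to 20 degrees from one start to the next.
- selector (a joint): Angle of the filter selector about its upright axis, rad, counter-clockwise from above positive; 0 when the tab points along the photometer's +x. End stops at -2.3 and +2.3. It starts within 0.35 of 0 and stays where it is left (no springs, no clicks): dry friction 0.10 N m, about 1.4 N at the tab.
- selector_lift (a joint): How far the selector is lifted off its seat, m; 0 seated. The disc lies on its seat by its own weight (about 0.35 kg) and would come up if pulled.
- selector_axis (a point): Centre of the selector: an aluminium disc of 140 mm diameter on the deck; this point is on the axis at the disc's upper face, 15 mm above the deck. Its x axis points along the tab.
- tab_top (a point): Top of the selector's tab, 70 mm out from the axis. The tab is a orange upright fin with a black line along its top: 48 mm long in the radial direction (from 40 to 88 mm out from the axis), 10 mm thick, standing 30 mm above the disc's upper face (top 45 mm above the deck). Nothing else stands within 140 mm of the selector axis.
- tab_aim (a point): The spot that the tab points at: straight out along the tab, 105 mm from the axis, in the ring of coloured marks.
- mark_green: Green mark: one of four flat round marks, 26 mm in diameter and 1 mm high, printed on the grey ring around the selector, 105 mm from its axis, about -1.8, -0.9, +0.9 and +1.8 rad around from selector angle 0. Which colour is at which of the four places changes. Origin: its centre.
- mark_blue: Blue mark, same size, on the same ring.
- mark_yellow: Yellow mark, same size, on the same ring.
- mark_white: White mark, same size, on the same ring.
- measure (a joint): Travel of the red push button, m: 0 up, 0.006 fully down; sprung, 5 N at full travel, comes up by itself.
- measure_top (a point): Centre of the top of the red measure button (28 mm in diameter, in a grey housing on the photometer's deck, 190 mm from the selector axis, on the operator's right); when up it is 22 mm above the deck; it is pressed straight down.
- sample_tube: Capped glass sample tube with blue cap, 20 mm in diameter, 59 mm tall, standing loose in the black well (25 mm high) on the deck, about 130 mm from the button. Origin: centre of its underside.
- control_jar: Small jar with blue cap, 36 mm in diameter, 45 mm tall, loose on the deck, behind. Origin: centre of its underside.
- tube_rack: White rack with 14 capped tubes, 220 x 75 x 89 mm, loose on the bench to the right of the photometer. Origin: centre of its underside.
- amber_bottle: Amber glass bottle, 64 mm in diameter, 130 mm tall, loose on the bench to the left. Origin: centre of its underside.
- reagent_bottle: White plastic bottle, 60 mm in diameter, 110 mm tall, loose on the bench to the left. Origin: centre of its underside.
- tip_box: Blue box with clear lid, 120 x 85 x 85 mm, loose on the bench far left. Origin: centre of its underside.
- beaker: Glass beaker, 70 mm in diameter, 85 mm tall, loose on the bench far right. Origin: centre of its underside.
- tab: The orange tab as a solid, fixed to the selector disc. Its origin lies on the selector axis, 3 mm above the deck; its x axis runs out along the tab.

How it is judged:
By the outcome, as a careful person would: the job done as asked, in the order asked, and still so for the second after the job is handed in, with the robot touching nothing.
It also fails if it takes over 54 s, if anything falls off the work surface, if the arm or the gripper's body presses on something with over 40 N, if the wrist force passes 120 N, or if a joint passes its speed limit or range.

## Working session

There is one attempt and no reset: what is moved stays moved. The work goes in short steps, Python scripts to look and compute and a tool call to move; the robot and the scene stay as the last step left them, time stands still between calls to the robot, and variables do not carry over. Pictures are saved under pics/ and viewed, and the job is handed in when it is done.

Besides the shell and the picture viewer there is one more tool, called after "Call:" by a JSON object that holds its "api" and its "payload". jog_arm: Moves the arm, as the interface text tells. Its arguments: {"type":"object","properties":{"moves":{"type":"array","items":{"type":"array","items":{"type":"number"}}},"hand":{"type":"number"}},"required":["moves"]}

```bash
mkdir -p pics; ls
python3 - <<'E'
from cell import r
import cv2
s=r.get_state();print(s['time'],s['position'],s['ee_rot'],s['grip_width'],r.tips_ahead)
for n in ['scene','side','wrist']:
    im=r.snapshot(n);cv2.imwrite(f'pics/{n}0.png',im[:,:,::-1]);print(n,r.camera_info(n))
E
```

```text
pics
0.0 [ 0.18210641 -0.59746082  0.19910889] [-6.44594618e-04  9.89083868e-01  1.47352246e-01 -3.63628594e-05] 0.0910898301300672 0.017
scene {'mtx': array([[374.16657194,   0.        , 317.66704475],
       [  0.        , 374.16657194, 199.93666096],
       [  0.        ,   0.        ,   1.        ]]), 'R': array([[-0.80975147,  0.58673845, -0.00636784],
       [ 0.42843984,  0.58380052, -0.68964937],
       [-0.40092625, -0.56117282, -0.72411546]]), 't': array([ 0.44943752, -0.13830753,  1.40190907])}
side {'mtx': array([[461.61773491,   0.        , 320.24166016],
       [  0.        , 461.61773491, 197.92955271],
       [  0.        ,   0.        ,   1.        ]]), 'R': array([[-0.85715702, -0.51500812,  0.00696245],
       [-0.40120112,  0.65914268, -0.63605706],
       [ 0.3229853 , -0.54799412, -0.77161061]]), 't': array([0.44889028, 0.27791794, 1.60508978])}
wrist {'mtx': array([[309.70691629,   0.        , 321.84966666],
       [  0.        , 309.70691629, 196.40523186],
       [  0.        ,   0.        ,   1.        ]]), 'tool_from_camera': array([[ 7.22839438e-04, -9.66444035e-01, -2.56876242e-01,
         7.11479945e-02],
       [ 9.99999669e-01,  6.02866764e-04,  5.45796720e-04,
        -4.10730324e-04],
       [-3.72619836e-04, -2.56876552e-01,  9.66444152e-01,
        -1.85202016e-01],
       [ 0.00000000e+00,  0.00000000e+00,  0.00000000e+00,
         1.00000000e+00]])}
```

View pics/scene0.png

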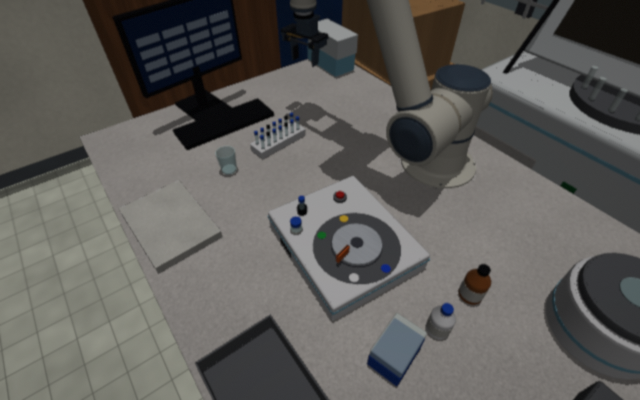

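View pics/side0.png

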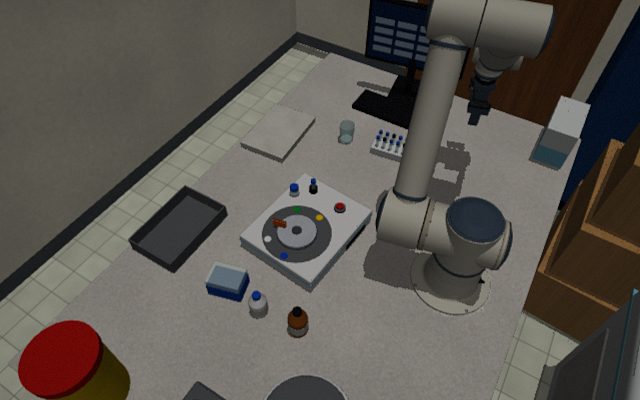

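View pics/wrist0.png

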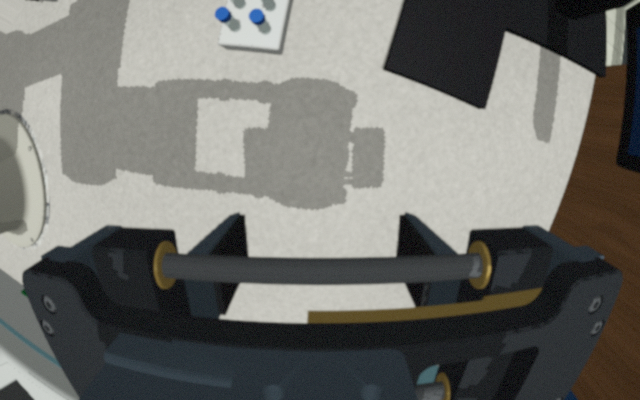

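The scene view shows the red button at (340,196), green mark at (322,235), yellow at (344,218), blue at (386,268), white at (353,278), and the orange tab at (343,254). The side view agrees: green (297,209), tab (279,224), button (340,207). Next I measure with masks.

```bash
cat > h.py <<'E'
import numpy as np, cv2
from cell import r
def cast(n,uv,z):
    c=r.camera_info(n);d=c['R'].T@np.linalg.inv(c['mtx'])@np.array([*uv,1.]);o=-c['R'].T@c['t']
    return o+d*(z-o[2])/d[2]
def proj(n,X):
    c=r.camera_info(n);p=c['mtx']@(c['R']@np.asarray(X)+c['t']);return p[:2]/p[2]
H={'green':((45,75),120,40),'yellow':((20,34),150,100),'blue':((108,125),150,60),'red':((174,6),150,60),'orange':((5,16),140,40)}
def blobs(n,im,box):
    hsv=cv2.cvtColor(im,cv2.COLOR_RGB2HSV);out={}
    for k,((a,b),s,v) in H.items():
        h=hsv[...,0];m=((h>=a)&(h<=b)) if a<b else ((h>=a)|(h<=b))
        m=m&(hsv[...,1]>=s)&(hsv[...,2]>=v)
        mm=np.zeros_like(m);x0,y0,x1,y1=box;mm[y0:y1,x0:x1]=m[y0:y1,x0:x1]
        N,l,st,ce=cv2.connectedComponentsWithStats(mm.astype(np.uint8))
        out[k]=[(int(st[i,4]),ce[i].round(1),l==i) for i in range(1,N) if st[i,4]>=8]
    return out
E
python3 - <<'E'
from h import *
for n,b in (('scene',(265,175,430,320)),('side',(240,170,375,290))):
    im=cv2.imread(f'pics/{n}0.png')[:,:,::-1].copy()
    for k,l in blobs(n,im,b).items():
        z={'red':.092,'orange':.1}.get(k,.071)
        for a,c,m in l: print(n,k,a,c,cast(n,c,z).round(4))
    x0,y0,x1,y1=b
    cv2.imwrite(f'pics/{n}0z.png',cv2.resize(im[y0:y1,x0:x1,::-1],None,fx=4,fy=4,interpolation=cv2.INTER_CUBIC))
E
```

```text
scene green 52 [321.2 234.8] [0.5871 0.0623 0.071 ]
scene yellow 42 [343.5 218.4] [0.4961 0.0516 0.071 ]
scene blue 24 [301.  198.5] [ 0.5525 -0.0924  0.071 ]
scene blue 83 [295.3 221.6] [ 0.6198 -0.0235  0.071 ]
scene blue 66 [385.4 268. ] [0.5152 0.2546 0.071 ]
scene red 40 [339.6 194.5] [ 0.4567 -0.0185  0.092 ]
scene orange 90 [341.8 254.1] [0.5949 0.1659 0.1   ]
side green 31 [296.5 208.8] [0.5873 0.0653 0.071 ]
side yellow 33 [319. 217.] [0.4968 0.0546 0.071 ]
side blue 16 [312.6 180.6] [ 0.6095 -0.0843  0.071 ]
side blue 47 [293.5 186.8] [ 0.6555 -0.019   0.071 ]
side blue 42 [283.5 255.1] [0.5161 0.2572 0.071 ]
side blue 17 [244.6 280. ] [0.5715 0.4031 0.071 ]
side red 36 [339.7 205.5] [ 0.4512 -0.0162  0.092 ]
side orange 79 [278.9 222.8] [0.5931 0.1688 0.1   ]
```

View pics/scene0z.png

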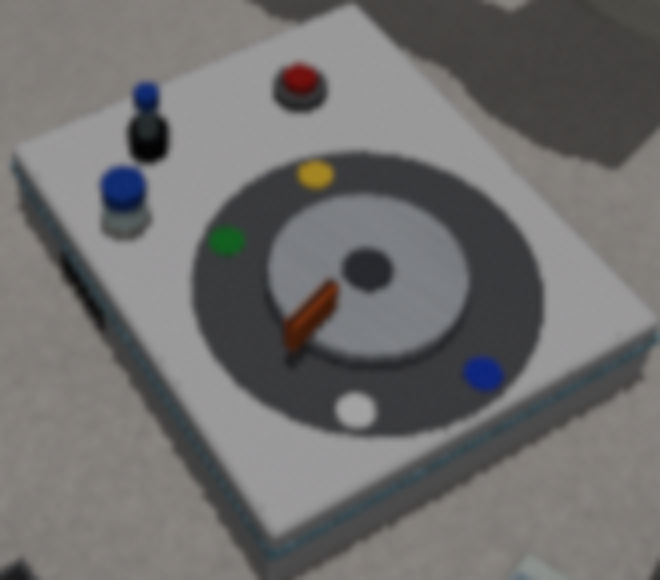

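View pics/side0z.png

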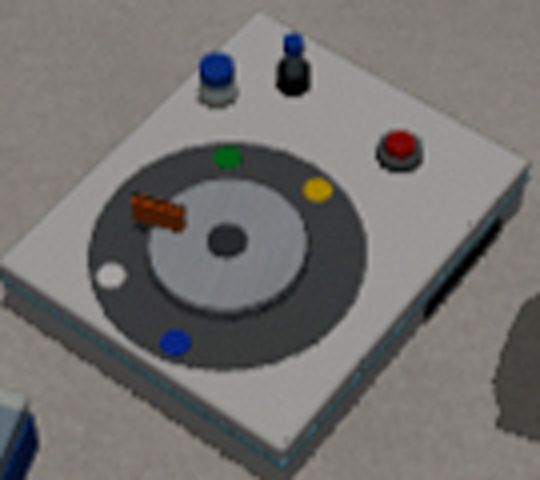

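Run:
```python
from h import *
from scipy.optimize import least_squares
P={}
for n,b,w in (('scene',(265,175,430,320),(345,270,362,286)),('side',(240,170,375,290),(259,232,275,247))):
    im=cv2.imread(f'pics/{n}0.png')[:,:,::-1].copy()
    B=blobs(n,im,b)
    g=im.min(2);m=np.zeros(g.shape,bool);m[w[1]:w[3],w[0]:w[2]]=(g[w[1]:w[3],w[0]:w[2]]>140)
    ys,xs=np.nonzero(m);print(n,'white',len(xs),xs.mean(),ys.mean())
    pts=[cast(n,c,.071)[:2] for c in (B['yellow'][0][1],B['green'][0][1],(xs.mean(),ys.mean()),[q for q in B['blue'] if q[0]>40][-1][1])]
    P[n]=pts;print(np.round(pts,4).tolist())
    # tab
    o=[q for q in B['orange']][0][2]
    ys,xs=np.nonzero(o)
    W=np.array([cast(n,u,.1)[:2] for u in zip(xs,ys)]);P[n+'t']=W
A=(np.array(P['scene'])+P['side'])/2
f=lambda p:np.hypot(*(A-p[:2]).T)-.105
s=least_squares(f,[.55,.15]);print('axis',s.x,s.fun)
ang=np.arctan2(*(A-s.x).T[::-1]);print('angles',ang)
yaw=np.mean(np.unwrap(ang)-[-1.8,-.9,.9,1.8]);print('yaw',yaw,np.unwrap(ang)-yaw)
for n in('scene','side'):
    W=P[n+'t'];print(n,'tabmean',W.mean(0),'ang',np.arctan2(*(W.mean(0)-s.x)[::-1]),np.hypot(*(W.mean(0)-s.x)))
    # project predicted
```

```text
scene white 69 352.95652173913044 279.4492753623188
[[0.4961, 0.0516], [0.5871, 0.0623], [0.6077, 0.2306], [0.5152, 0.2546]]
side white 72 262.625 239.59722222222223
[[0.4968, 0.0546], [0.5873, 0.0653], [0.6142, 0.242], [0.5161, 0.2572]]
axis [0.53881972 0.15433688] [ 0.0047685  -0.00235183  0.00418286 -0.00083681]
angles [-1.9671913  -1.0801141   0.84917912  1.79513552]
yaw -0.1007476901853551 [-1.86644361 -0.97936641  0.94992681  1.89588321]
scene tabmean [0.59467478 0.16582425] ang 0.2028356453431854 0.057024094430870594
side tabmean [0.59293806 0.16889588] ang 0.26279970294483374 0.05604247857480198
```

Run:
```python
from h import *
from scipy.optimize import least_squares
A=[];S={}
C={'scene':dict(y=(343.5,218.4),g=(321.2,234.8),w=(353.7,277.6),b=(385.4,268)),'side':dict(y=(319,217),g=(296.5,208.8),w=(267.7,238.8),b=(283.5,255.1))}
for n in C:
    a=np.array([cast(n,C[n][k],.071)[:2] for k in 'ygwb']);A.append(a)
A=np.mean(A,0);print(A.round(4).tolist())
nom=np.array([-1.8,-.9,.9,1.8])
f=lambda p:np.r_[(A-p[:2]-.105*np.c_[np.cos(nom+p[2]),np.sin(nom+p[2])]).ravel()]
s=least_squares(f,[.55,.15,0]);print('axis,yaw',s.x,s.fun.round(4))
ax=s.x[:2]
print('green ang rel', np.arctan2(*(A[1]-ax)[::-1])-s.x[2], 'world',np.arctan2(*(A[1]-ax)[::-1]))
for n in C:  # hub dark cap & tab
    im=cv2.imread(f'pics/{n}0.png')[:,:,::-1].copy()
    B=blobs(n,im,(240,170,430,320))
    o=B['orange'][0][2];ys,xs=np.nonzero(o)
    W=np.array([cast(n,u,.1)[:2] for u in zip(xs,ys)]);m=W.mean(0)
    print(n,m,np.arctan2(*(m-ax)[::-1]),np.hypot(*(m-ax)), B['red'][0][1] if B['red'] else None, 'axis px',proj(n,[*ax,.085]))
```

```text
[[0.4964, 0.0531], [0.5872, 0.0638], [0.6018, 0.2287], [0.5156, 0.2559]]
axis,yaw [ 0.52964172  0.15228173 -0.09206771] [-0.      0.0004  0.0001 -0.0006 -0.0004  0.0006  0.0004 -0.0004]
green ang rel -0.9020710490315041 world -0.9941387624745719
scene [0.59467478 0.16582425] 0.20530648210680555 0.0664281464740275 [339.6 194.5] axis px [356.91839349 242.60697303]
side [0.59293806 0.16889588] 0.25669156295126283 0.06544048320323659 [339.7 205.5] axis px [296.71412495 229.62921351]
```

Call:
{"api": "jog_arm", "payload": {"moves": [[1,-1,0,0,0,0],[1,-1,0,0,0,0],[1,-1,0,0,0,0],[1,-1,0,0,0,0],[1,-1,0,0,0,0],[1,-1,0,0,0,0],[1,-1,0,0,0,0],[1,-1,0,0,0,0],[1,-1,0,0,0,0],[1,-1,0,0,0,0]], "hand": 0.5}}

```text
time: 1.4
position: [0.3155, -0.3474, 0.1996]
ee_rot: [-0.0, 0.989, 0.147, -0.0]
force: [-0.4, -1.0, 0.0]
grip_width: 0.046
```

Call:
{"api": "jog_arm", "payload": {"moves": [[1,-1,0,0,0,0],[1,-1,0,0,0,0],[1,-1,0,0,0,0],[1,-1,0,0,0,0],[1,-1,0,0,0,0],[1,-1,0,0,0,0],[1,-1,0,0,0,0],[1,-1,0,0,0,0],[1,-1,0,0,0,0],[1,-1,0,0,0,0]]}}

```text
time: 2.65
position: [0.4485, -0.0977, 0.1997]
ee_rot: [-0.0, 0.989, 0.147, -0.0]
force: [-0.3, -0.7, -0.0]
grip_width: 0.0453
```

Call:
{"api": "jog_arm", "payload": {"moves": [[1,-1,0,0,0,-1],[0.8,-1,0,0,0,-1],[0.8,-1,0,0,0,-1],[0.7,-1,0,0,0,-1],[0.6,-1,0,0,0,-1],[0.4,-1,0,0,0,-1],[0.3,-1,0,0,0,-1],[0.2,-1,0,0,0,-1],[0,-1,0,0,0,-1],[0,-1,0,0,0,-1]]}}

```text
time: 3.9
position: [0.3848, 0.0803, 0.1996]
ee_rot: [-0.0, 0.732, 0.682, -0.0]
force: [0.8, -0.4, -0.6]
grip_width: 0.046
```

Call:
{"api": "jog_arm", "payload": {"moves": [[0,0,0,0,0,-1],[0,0,0,0,0,-1],[0,0,0,0,0,-1],[0,0,0,0,0,-1],[0,0,0,0,0,-1],[0,0,0,0,0,-1],[0,0,0,0,0,-1],[0,0,0,0,0,-1],[0,0,0,0,0,-1],[0,0,0,0,0,-1]]}}

```text
time: 5.15
position: [0.3854, 0.08, 0.1997]
ee_rot: [-0.0, 0.219, 0.976, -0.0]
force: [0.1, 0.2, -0.1]
grip_width: 0.0455
```

Call:
{"api": "jog_arm", "payload": {"moves": [[0,0,0,0,0,-1],[0,0,0,0,0,-1],[0,0,0,0,0,-1],[0,0,0,0,0,-1],[0,0,0,0,0,-1],[0,0,0,0,0,-0.6],[-1,0.2,0,0,0,0],[-1,0.2,0,0,0,0],[-1,0.2,0,0,0,0],[-1,0.2,0,0,0,0]]}}

```text
time: 6.4
position: [0.4604, 0.1138, 0.1996]
ee_rot: [-0.0, -0.113, 0.994, -0.0]
force: [-0.0, 0.1, 0.9]
grip_width: 0.0454
```

Call:
{"api": "jog_arm", "payload": {"moves": [[-1,0.2,0,0,0,0],[-1,0.2,0,0,0,0],[-1,0.2,0,0,0,0],[-1,0.2,0,0,0,0],[-1,0.1,0,0,0,0],[-1,0.1,0,0,0,0],[-1,0,0,0,0,0],[-0.2,0,0,0,0,0],[0,0,0,0,0,0],[0,0,0,0,0,0]]}}

```text
time: 7.65
position: [0.5951, 0.1652, 0.1997]
ee_rot: [-0.0, -0.113, 0.994, -0.0]
force: [0.8, -0.6, 1.0]
grip_width: 0.0453
```

Run:
```python
from h import *
s=r.get_state();print(s['time'],s['position'],s['ee_rot'],s['q'])
for n in['wrist']:
    cv2.imwrite(f'pics/{n}1.png',r.snapshot(n)[:,:,::-1])
```

```text
7.65 [0.5950614  0.16521556 0.19971778] [-2.43637713e-04 -1.12876105e-01  9.93609040e-01 -2.17365564e-05] [ 1.74173799e-01  4.83284473e-01  1.36434237e+00 -1.41978664e-05
  1.29445483e+00 -1.62285302e+00]
```

View pics/wrist1.png

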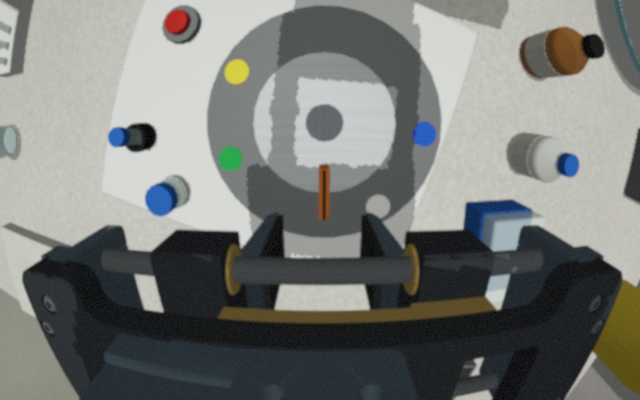

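The wrist view shows the tab centred between the fingers at (324,192), hub at (324,122), green at (231,158), button at (178,21). I'll cast rays from it.

```bash
cat >> h.py <<'E'
from scipy.spatial.transform import Rotation as Ro
def wcast(uv,z,s):
    c=r.camera_info('wrist');K=c['mtx'];p=np.array([(uv[0]-K[0,2])/K[0,0],(uv[1]-K[1,2])/K[1,1]])
    t=np.hypot(*p);d=np.r_[p/t*np.sin(t),np.cos(t)];T=c['tool_from_camera']
    q=s['ee_rot'];R=Ro.from_quat([q[1],q[2],q[3],q[0]]).as_matrix()
    o=R@T[:3,3]+s['position'];d=R@T[:3,:3]@d
    return o+d*(z-o[2])/d[2]
def yaw(s):
    q=s['ee_rot'];R=Ro.from_quat([q[1],q[2],q[3],q[0]]).as_matrix();return np.arctan2(R[1,0],R[0,0])
def wmeas(im,s,zo=.115):
    B=blobs('wrist',im,(100,0,470,230));o={}
    for k,l in B.items():
        z={'red':.092,'orange':zo}.get(k,.071)
        for a,c,m in l:
            if a>60: print(k,a,c,wcast(c,z,s).round(4))
    if B['orange']:
        m=max(B['orange'],key=lambda q:q[0])[2];ys,xs=np.nonzero(m)
        # radial ends of tab
        v=cv2.fitLine(np.c_[xs,ys].astype(np.float32),cv2.DIST_L2,0,.01,.01).ravel()
        pr=(np.c_[xs,ys]-v[2:])@v[:2];e=[wcast(v[2:]+v[:2]*t,zo,s) for t in (pr.min(),pr.max())];print('tab ends',np.round(e,4).tolist())
E
python3 - <<'E'
from h import *
s=r.get_state();im=cv2.imread('pics/wrist1.png')[:,:,::-1].copy()
wmeas(im,s);print('hub',wcast((324,122.5),.085,s),'yaw',yaw(s))
g=cv2.cvtColor(im,cv2.COLOR_RGB2GRAY)
for y in range(172,215,6): print(y,g[y,312:338].tolist())
E
```

```text
green 428 [229.9 158.3] [0.5863 0.0642 0.071 ]
yellow 410 [236.3  71.4] [0.4957 0.0528 0.071 ]
blue 418 [423.7 133.7] [0.5148 0.2562 0.071 ]
blue 181 [120.1 136.3] [ 0.587  -0.0798  0.071 ]
blue 474 [161.6 198.6] [ 0.6492 -0.0123  0.071 ]
blue 78 [467.6 217.1] [0.5911 0.3379 0.071 ]
red 443 [176.8  21.5] [ 0.4535 -0.0184  0.092 ]
orange 488 [323.7 192.7] [0.5897 0.166  0.115 ]
tab ends [[0.6133, 0.1711, 0.115], [0.5651, 0.1606, 0.115]]
hub [0.52925162 0.15239619 0.085     ] yaw -2.915436901907755
172 [138, 138, 137, 137, 136, 135, 119, 102, 91, 87, 70, 48, 41, 60, 84, 91, 98, 108, 122, 132, 138, 137, 137, 137, 138, 136]
178 [136, 139, 138, 138, 137, 135, 120, 103, 96, 85, 70, 51, 35, 61, 81, 96, 97, 107, 124, 133, 135, 138, 138, 138, 137, 140]
184 [136, 136, 136, 137, 134, 133, 123, 105, 94, 88, 74, 49, 46, 64, 85, 96, 99, 111, 127, 136, 136, 136, 138, 140, 138, 137]
190 [128, 127, 129, 131, 132, 129, 119, 104, 93, 86, 68, 52, 40, 55, 79, 86, 100, 115, 126, 131, 131, 133, 130, 130, 127, 129]
196 [79, 82, 83, 80, 81, 84, 87, 90, 94, 88, 71, 47, 41, 60, 82, 90, 90, 88, 84, 81, 81, 81, 82, 85, 84, 85]
202 [80, 79, 80, 80, 80, 83, 86, 91, 93, 87, 70, 44, 46, 60, 82, 89, 92, 87, 86, 81, 83, 81, 81, 78, 81, 81]
208 [77, 82, 82, 84, 77, 86, 84, 89, 93, 87, 69, 48, 38, 65, 85, 91, 90, 86, 83, 81, 81, 79, 81, 81, 79, 81]
214 [79, 81, 79, 81, 83, 83, 88, 89, 94, 85, 70, 42, 36, 62, 83, 87, 89, 86, 82, 82, 79, 80, 80, 80, 78, 79]
```

Call:
{"api": "jog_arm", "payload": {"moves": [[0,0,0.6,0,0,0],[0,0,0.6,0,0,0],[0,0,0.6,0,0,0],[0,0,0.6,0,0,0],[0,0,0.6,0,0,0],[0,0,0.6,0,0,0],[0,0,0.4,0,0,0],[0,0,0.3,0,0,0],[0,0,0,0,0,0],[0,0,0,0,0,0]]}}

```text
time: 8.95
position: [0.596, 0.1654, 0.114]
ee_rot: [0.0, -0.113, 0.994, 0.0]
force: [-0.5, 1.0, 0.7]
grip_width: 0.0454
```

Call:
{"api": "jog_arm", "payload": {"moves": [[0,0,0,0,0,0],[0,0,0,0,0,0],[0,0,0,0,0,0],[0,0,0,0,0,0],[0,0,0,0,0,0],[0,-0.1,0,0,0,0],[0,-0.1,0,0,0,0],[0,0,0,0,0,0],[0,0,0,0,0,0],[0,0,0,0,0,0]], "hand": 0.72}}

```text
time: 10.2
position: [0.5966, 0.1615, 0.1137]
ee_rot: [-0.0, -0.113, 0.994, 0.0]
force: [1.1, 0.4, 0.1]
grip_width: 0.0259
```

Run:
```python
from h import *
s=r.get_state();print(s['time'],s['position'],s['force'],yaw(s)+np.pi,s['grip_width'])
im=r.snapshot('wrist');cv2.imwrite('pics/wrist2.png',im[:,:,::-1]);wmeas(im,s)
```

```text
10.2 [0.59662748 0.1614929  0.11370273] [1.06383518 0.39267722 0.11974824] 0.2262487085185736 0.025917991141836003
green 749 [204.2 172.7] [0.586  0.0645 0.071 ]
yellow 752 [211.5  55.7] [0.4954 0.0528 0.071 ]
blue 572 [460.  140.5] [0.5152 0.2543 0.071 ]
blue 516 [118.  218.6] [ 0.6466 -0.0187  0.071 ]
red 220 [135.2   3.9] [ 0.4619 -0.016   0.092 ]
orange 584 [330.7 206.3] [0.5774 0.163  0.115 ]
tab ends [[0.563, 0.1595, 0.115], [0.5921, 0.1666, 0.115]]
```

View pics/wrist2.png

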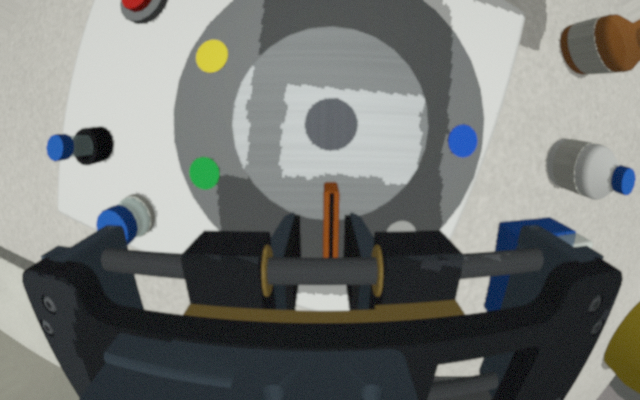

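The tab sits between the pads at (331,220), still free, and everything is clear. I start sweeping clockwise.

Call:
{"api": "jog_arm", "payload": {"moves": [[0,-0.1,0,0,0,0],[0,-0.05,0,0,0,0],[0.02,-0.2,0,0,0,0.5],[0.02,-0.2,0,0,0,0.5],[0.02,-0.2,0,0,0,0.5],[0.02,-0.2,0,0,0,0.5],[0.02,-0.2,0,0,0,0.5],[0.02,-0.2,0,0,0,0.5],[0.02,-0.2,0,0,0,0.5],[0.02,-0.2,0,0,0,0.5]]}}

```text
time: 11.5
position: [0.5947, 0.1266, 0.1137]
ee_rot: [0.0, 0.128, 0.992, 0.0]
force: [0.0, -0.0, -0.9]
grip_width: 0.0258
```

Run:
```python
from h import *
s=r.get_state();print(s['time'],s['position'],s['force'],yaw(s)+np.pi,s['grip_width'])
im=r.snapshot('wrist');cv2.imwrite('pics/wrist3.png',im[:,:,::-1]);wmeas(im,s)
```

```text
11.5 [0.5946775  0.12658879 0.11371917] [ 0.00206704 -0.04991454 -0.89358572] 6.027329219326081 0.02577264221482915
green 630 [243.3 218.5] [0.5839 0.0645 0.071 ]
yellow 747 [196.9 114.6] [0.495  0.0531 0.071 ]
blue 656 [457.8  75.4] [0.515  0.2555 0.071 ]
red 422 [106.6  95.2] [ 0.4547 -0.0115  0.092 ]
orange 786 [375.6 202.1] [0.5827 0.1641 0.115 ]
tab ends [[0.563, 0.1594, 0.115], [0.6049, 0.1696, 0.115]]
```

View pics/wrist3.png

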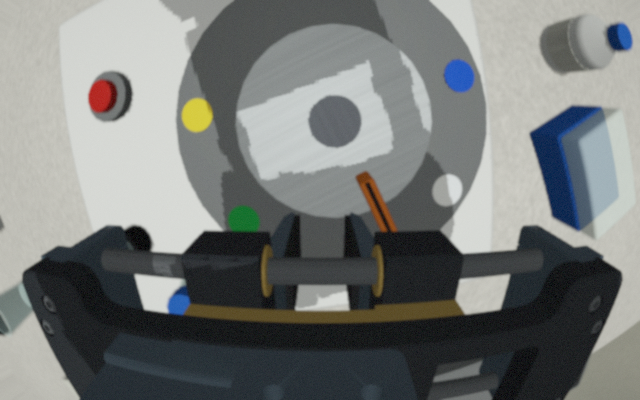

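The tab at (375,202) has not moved: the measured angle is still about 0.22. Yet the fingers have moved on. I check from the fixed cameras before doing anything else.

Run:
```python
from h import *
s=r.get_state();print(s['time'],s['force'],s['moment'])
a=[]
for n,b in (('scene',(275,165,435,315)),('side',(235,140,385,290))):
    im=r.snapshot(n);x0,y0,x1,y1=b
    for k,l in blobs(n,im,b).items(): print(n,k,[(q[0],q[1]) for q in l])
    a.append(cv2.resize(im[y0:y1,x0:x1,::-1],(400,400),interpolation=cv2.INTER_CUBIC))
cv2.imwrite('pics/fix3.png',np.hstack(a))
```

```text
11.55 [-0.05711642  0.01851476  0.34671301] [ 0.07056975 -0.15202779 -0.07917467]
scene green [(46, array([320.8, 235. ]))]
scene yellow []
scene blue [(25, array([302.9, 198.9])), (85, array([295.4, 221.7])), (66, array([385.4, 268. ]))]
scene red []
scene orange [(100, array([341.7, 254.1]))]
side green [(32, array([296.3, 209. ]))]
side yellow [(33, array([319. , 216.8]))]
side blue [(16, array([313.5, 181.5])), (42, array([283.5, 255.1])), (19, array([244. , 281.4]))]
side red [(39, array([339.7, 205.7]))]
side orange [(78, array([278.8, 222.9]))]
```

View pics/fix3.png

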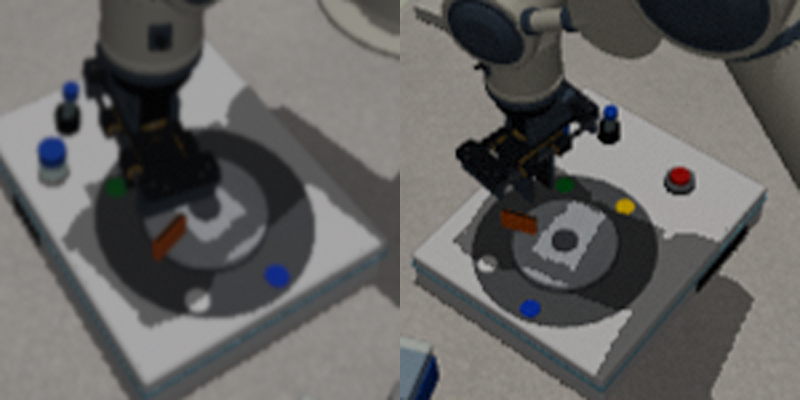

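Run:
```python
from h import *
s=r.get_state();p=s['position']
q=s['ee_rot'];R=Ro.from_quat([q[1],q[2],q[3],q[0]]).as_matrix()
ims=[]
for n,b in (('scene',(310,190,370,250)),('side',(255,170,315,230))):
    im=r.snapshot(n)[:,:,::-1];x0,y0,x1,y1=b
    z=cv2.resize(im[y0:y1,x0:x1],(400,400),interpolation=cv2.INTER_CUBIC);z=np.clip(z*2.0,0,255).astype(np.uint8)
    for dz,col in ((.017,(0,255,0)),(0,(255,255,0)),(-.02,(255,0,255))):
        for yy in(-.027,0.027):
            for xx in (-.016,.016):
                u=(proj(n,p+R@[xx,yy,dz])-[x0,y0])*400/60;cv2.circle(z,tuple(int(v) for v in u),3,col,-1)
    ims.append(z)
cv2.imwrite('pics/tips.png',np.hstack(ims))
w=cv2.imread('pics/wrist3.png')[170:320,230:430];cv2.imwrite('pics/w3z.png',np.clip(cv2.resize(w,None,fx=4,fy=4)*2.5,0,255))
w=cv2.imread('pics/wrist0.png')[180:320,200:440];cv2.imwrite('pics/w0z.png',np.clip(cv2.resize(w,None,fx=3,fy=3)*2.5,0,255))
```

```text
[ WARN:0@6.142] global loadsave.cpp:1063 imwrite_ Unsupported depth image for selected encoder is fallbacked to CV_8U.
```

View pics/tips.png

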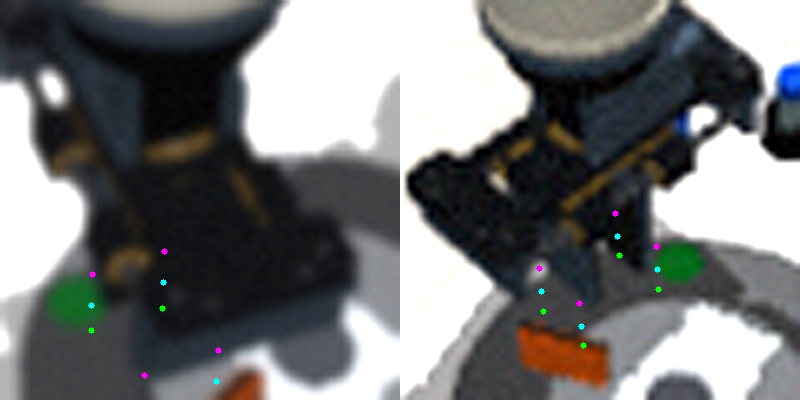

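View pics/w3z.png

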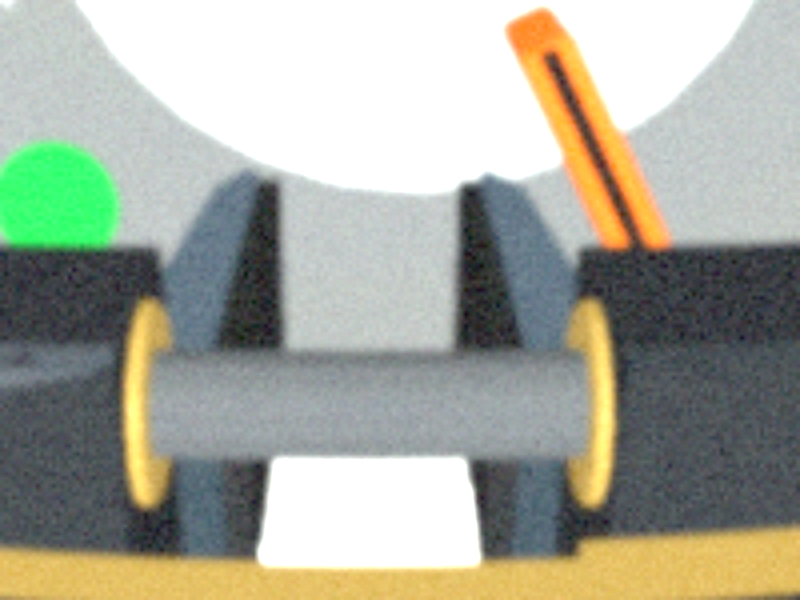

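Reading the wrist picture, the pad corners at (299,215) and (346,215) are 25.8 mm apart. That puts the real fingertips about 20 mm behind the TCP, not 17 mm ahead of it, so they were at about z = 0.134 and passed over the tab. The side view agrees. I swing back and centre over the tab, then go lower in small steps.

Call:
{"api": "jog_arm", "payload": {"moves": [[-0.02,0.2,0,0,0,-0.5],[-0.02,0.2,0,0,0,-0.5],[-0.02,0.2,0,0,0,-0.5],[-0.02,0.2,0,0,0,-0.5],[-0.02,0.2,0,0,0,-0.5],[-0.02,0.2,0,0,0,-0.5],[-0.02,0.2,0,0,0,-0.5],[-0.02,0.2,0,0,0,-0.5],[0,0.4,0,0,0,0],[0,0,0,0,0,0]], "hand": 0.6}}

```text
time: 13.0
position: [0.5972, 0.1668, 0.1137]
ee_rot: [-0.0, -0.113, 0.994, 0.0]
force: [1.2, 0.3, -0.4]
grip_width: 0.0364
```

Run:
```python
from h import *
s=r.get_state();print(s['time'],s['position'],s['force'],yaw(s)+np.pi,s['grip_width'])
d=s['position'][:2]-[.5293,.1524];print('r',np.hypot(*d),'ang',np.arctan2(d[1],d[0]))
im=r.snapshot('wrist');cv2.imwrite('pics/wrist4.png',im[:,:,::-1]);wmeas(im,s)
z=np.clip(cv2.resize(im[150:320,230:430,::-1].astype(np.float32),None,fx=3,fy=3)*2.5,0,255).astype(np.uint8);cv2.imwrite('pics/w4z.png',z)
```

```text
13.0 [0.59722061 0.16677437 0.11368624] [ 1.18853088  0.25823405 -0.42939866] 0.22596254394953608 0.036390238955375534
r 0.06942500864658833 ang 0.2085574997503157
green 739 [198.1 170.7] [0.586  0.0644 0.071 ]
yellow 745 [205.5  54.3] [0.4955 0.0529 0.071 ]
blue 704 [456.5 137.8] [0.5147 0.256  0.071 ]
blue 500 [114.1 217. ] [ 0.6468 -0.0181  0.071 ]
red 201 [130.4   3.7] [ 0.4622 -0.0157  0.092 ]
orange 612 [323.2 205.3] [0.5784 0.1636 0.115 ]
tab ends [[0.5938, 0.1671, 0.115], [0.5634, 0.1603, 0.115]]
```

View pics/w4z.png

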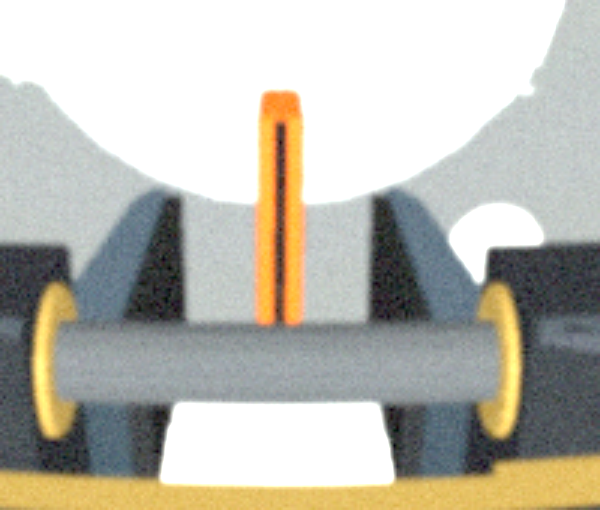

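The tab is centred between the pads (zoom x = 280, pads at 180 and 373). I lower in small steps.

Call:
{"api": "jog_arm", "payload": {"moves": [[0,0,0.2,0,0,0],[0,0,0.2,0,0,0],[0,0,0.2,0,0,0],[0,0,0.2,0,0,0],[0,0,0.2,0,0,0],[0,0,0.2,0,0,0],[0,0,0.1,0,0,0],[0,0,0.1,0,0,0],[0,0,0,0,0,0],[0,0,0,0,0,0]]}}

```text
time: 14.3
position: [0.5975, 0.1661, 0.0858]
ee_rot: [0.0, -0.113, 0.994, 0.0]
force: [0.6, 0.0, -0.2]
grip_width: 0.0367
```

Run:
```python
from h import *
s=r.get_state();print(s['time'],s['position'],s['force'],yaw(s)+np.pi,s['grip_width'])
im=r.snapshot('wrist');cv2.imwrite('pics/wrist5.png',im[:,:,::-1])
z=np.clip(cv2.resize(im[150:320,230:430,::-1].astype(np.float32),None,fx=2,fy=2)*2.5,0,255).astype(np.uint8)
im=r.snapshot('side')[170:230,255:315,::-1];z2=np.clip(cv2.resize(im.astype(np.float32),(340,340))*2,0,255).astype(np.uint8)
cv2.imwrite('pics/w5z.png',np.hstack([z,z2]))
```

```text
14.3 [0.59749075 0.16612403 0.08582748] [ 0.57777815  0.04373301 -0.16720207] 0.22616839520551668 0.03666988472922932
```

View pics/w5z.png

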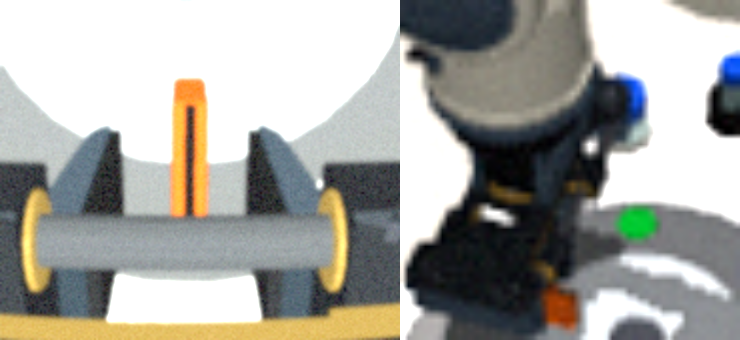

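Call:
{"api": "jog_arm", "payload": {"moves": [[0,0,0.2,0,0,0],[0,0,0.05,0,0,0],[0,0,0,0,0,0],[0,0,0,0,0,0],[0,-0.1,0,0,0,0],[0,-0.1,0,0,0,0],[0,-0.1,0,0,0,0],[0,-0.1,0,0,0,0],[0.02,-0.2,0,0,0,0.5],[0.02,-0.2,0,0,0,0.5]], "hand": 0.72}}

```text
time: 15.65
position: [0.5997, 0.1503, 0.0806]
ee_rot: [-0.0, -0.052, 0.999, 0.0]
force: [-1.4, 2.2, 0.8]
grip_width: 0.0255
```

Run:
```python
from h import *
s=r.get_state();print(s['time'],s['position'],s['force'],yaw(s)+np.pi,s['grip_width'])
im=r.snapshot('wrist');cv2.imwrite('pics/wrist6.png',im[:,:,::-1]);wmeas(im,s)
z=np.clip(cv2.resize(im[150:320,230:430,::-1].astype(np.float32),None,fx=3,fy=3)*2.5,0,255).astype(np.uint8);cv2.imwrite('pics/w6z.png',z)
```

```text
15.65 [0.59969792 0.1502657  0.08062121] [-1.41249818  2.22258827  0.80742064] 0.10428736395246485 0.025518657099824708
green 966 [198.9 194.6] [0.5856 0.064  0.071 ]
yellow 977 [191.3  60.5] [0.495  0.0531 0.071 ]
red 339 [107.6   9.1] [ 0.4577 -0.0096  0.092 ]
orange 618 [337.2 210.7] [0.573  0.1555 0.115 ]
tab ends [[0.5626, 0.1536, 0.115], [0.5832, 0.1574, 0.115]]
```

View pics/w6z.png

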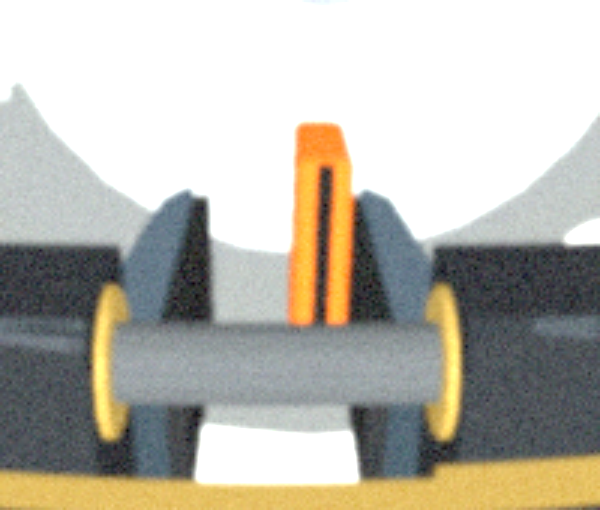

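The tab is against the CCW pad and turns with it. I continue the arc.

Call:
{"api": "jog_arm", "payload": {"moves": [[0.03,-0.21,0,0,0,0.5],[0.03,-0.21,0,0,0,0.5],[0.03,-0.21,0,0,0,0.5],[0.03,-0.21,0,0,0,0.5],[0.03,-0.21,0,0,0,0.5],[0.03,-0.21,0,0,0,0.5],[0.03,-0.21,0,0,0,0.5],[0.03,-0.21,0,0,0,0.5],[0.03,-0.21,0,0,0,0.5],[0.03,-0.21,0,0,0,0.5]]}}

```text
time: 16.95
position: [0.5874, 0.1105, 0.0807]
ee_rot: [-0.0, 0.245, 0.97, 0.0]
force: [-0.2, 2.4, 0.0]
grip_width: 0.0258
```

```bash
cat > look.py <<'E'
from h import *
import sys
k=sys.argv[1]
s=r.get_state();y=yaw(s)+np.pi;y=(y+np.pi)%(2*np.pi)-np.pi
print(s['time'],s['position'],s['force'],'outward',y,s['grip_width'])
d=s['position'][:2]-[.5293,.1524];print('TCP r',np.hypot(*d),'ang',np.arctan2(d[1],d[0]))
im=r.snapshot('wrist');wmeas(im,s)
cv2.imwrite(f'pics/w{k}.png',im[:,:,::-1])
cv2.imwrite(f'pics/w{k}z.png',np.clip(cv2.resize(im[90:320,150:450,::-1].astype(np.float32),None,fx=2.4,fy=2.4)*2,0,255).astype(np.uint8))
# tab black line on top
E
python3 look.py 7
```

```text
16.95 [0.58735434 0.11053849 0.08071482] [-0.24621318  2.36698008  0.0196778 ] outward -0.49474329621441804 0.025751265406356322
TCP r 0.0715729900204779 ang -0.6247303588222624
yellow 967 [183.  149.8] [0.4949 0.0532 0.071 ]
blue 661 [459.5  35.2] [0.5136 0.2538 0.071 ]
orange 654 [337.3 209.8] [0.5676 0.1294 0.115 ]
tab ends [[0.5576, 0.1341, 0.115], [0.5774, 0.1249, 0.115]]
```

View pics/w7z.png

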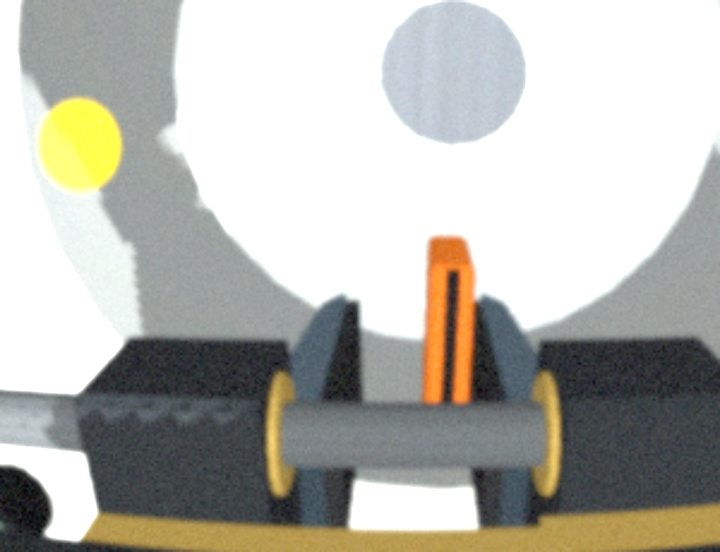

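Call:
{"api": "jog_arm", "payload": {"moves": [[0.03,-0.21,0,0,0,0.5],[0.03,-0.21,0,0,0,0.5],[0.03,-0.21,0,0,0,0.5],[0.03,-0.21,0,0,0,0.5],[0.03,-0.21,0,0,0,0.5],[0.03,-0.21,0,0,0,0.5],[0.03,-0.21,0,0,0,0.5],[0,0,0,0,0,0],[0,0,0,0,0,0],[0,0,0,0,0,0]]}}

```text
time: 18.25
position: [0.566, 0.0903, 0.0807]
ee_rot: [-0.0, 0.441, 0.898, -0.0]
force: [0.0, -0.7, 0.8]
grip_width: 0.0255
```

```bash
cat >> look.py <<'E'
B=blobs('wrist',im,(100,0,470,235))['orange'];m=max(B,key=lambda q:q[0])[2]
g=im.astype(int).sum(2);ys=np.unique(np.nonzero(m)[0]);L=[]
for yy in ys[8:]:
    xs=np.nonzero(m[yy])[0];a,b=xs.min(),xs.max();row=g[yy,a:b+1].astype(float)
    wt=np.clip(np.median(row)*.7-row,0,None); wt[:2]=0;wt[-2:]=0
    if wt.sum()>0: L.append(wcast((a+(wt*np.arange(len(wt))).sum()/wt.sum(),yy),.115,s)[:2])
L=np.array(L)
if len(L)>5:
    v=cv2.fitLine(L.astype(np.float32),cv2.DIST_HUBER,0,.001,.001).ravel();v=v if (v[2:]-[.5293,.1524])@v[:2]>0 else v*[-1,-1,1,1]
    c=L.mean(0)-[.5293,.1524];print('black line n',len(L),'dir',np.arctan2(v[1],v[0]),'mean angle from axis',np.arctan2(c[1],c[0]),np.hypot(*c))
E
python3 look.py 8
```

```text
18.25 [0.56603961 0.09026406 0.08067102] [ 0.03109956 -0.65116671  0.83545292] outward -0.9125546746679323 0.025503134970032235
TCP r 0.07218499595314623 ang -1.0368147263309206
yellow 961 [208.9 207.1] [0.4954 0.0529 0.071 ]
blue 107 [418.9   1.9] [0.5219 0.2492 0.071 ]
orange 671 [336.8 209.2] [0.5552 0.1151 0.115 ]
tab ends [[0.5478, 0.1237, 0.115], [0.5624, 0.1068, 0.115]]
black line n 34 dir -0.94442034 mean angle from axis -0.9537722686953586 0.04990258746325073
```

View pics/w8z.png

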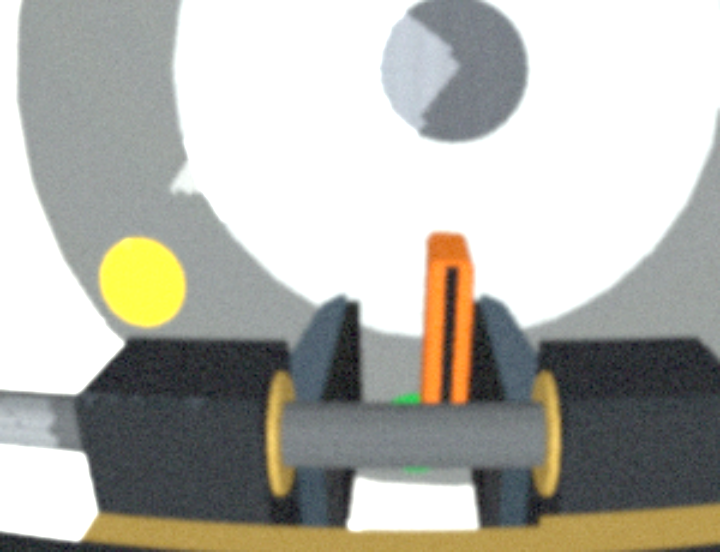

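Call:
{"api": "jog_arm", "payload": {"moves": [[0.01,-0.08,0,0,0,0.18],[0.01,-0.08,0,0,0,0.18],[0,0,0,0,0,0],[0,0,0,0,0,0],[0,0.05,0,0,0,0],[0,0.1,0,0,0,0],[0,0.1,0,0,0,0],[0,0,0,0,0,0],[0,0,0,0,0,0],[0,0,0,0,0,0]]}}

```text
time: 19.55
position: [0.5672, 0.0915, 0.0807]
ee_rot: [-0.0, 0.46, 0.888, -0.0]
force: [-0.3, 0.2, 0.1]
grip_width: 0.0259
```

```bash
python3 look.py 9
```

```text
19.55 [0.56721073 0.09149806 0.08073293] [-0.34794448  0.21218691  0.08464464] outward -0.9570139763343626 0.025878117096251027
TCP r 0.07173750152248466 ang -1.0140054303302377
yellow 942 [206.6 212.2] [0.4954 0.0529 0.071 ]
orange 610 [327.9 208.3] [0.5535 0.1145 0.115 ]
tab ends [[0.5599, 0.1052, 0.115], [0.5474, 0.1233, 0.115]]
black line n 34 dir -0.99265856 mean angle from axis -0.9969831409562665 0.04995648402440342
```

View pics/w9z.png

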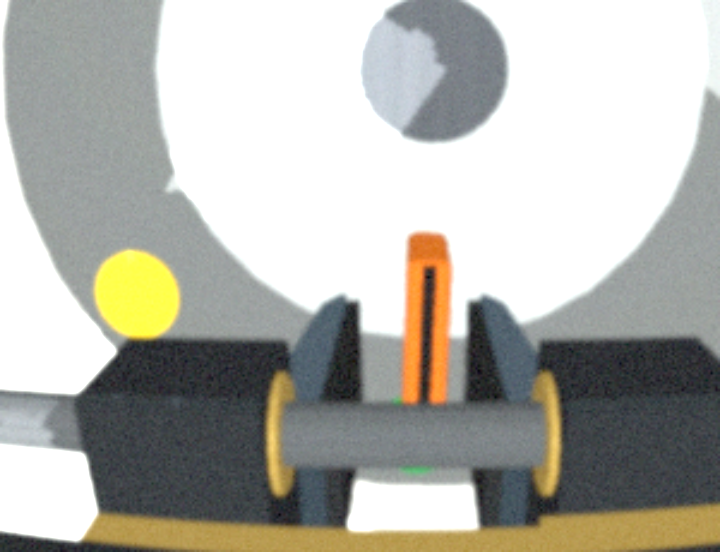

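The black line is at -0.995 against green at -0.996, and the tab is free between the pads. I go straight up and check.

Call:
{"api": "jog_arm", "payload": {"moves": [[0,0,-0.4,0,0,0],[0,0,-0.6,0,0,0],[0,0,-0.8,0,0,0],[0,0,-1,0,0,0],[0,0,-1,0,0,0],[0,0,-1,0,0,0],[0,0,-0.7,0,0,0],[-0.5,0,0,0,0,0],[-0.5,0,0,0,0,0],[0,0,0,0,0,0]]}}

```text
time: 20.85
position: [0.579, 0.0743, 0.1899]
ee_rot: [-0.0, 0.461, 0.887, -0.0]
force: [0.3, -0.8, -0.6]
grip_width: 0.0257
```

```bash
python3 look.py 10
```

```text
20.85 [0.57895558 0.07428749 0.18988731] [ 0.27548975 -0.75755107 -0.60448777] outward -0.9580653139741475 0.025662821443182913
TCP r 0.09255939264546441 ang -1.0045445270751865
green 406 [322.8 202.3] [0.587  0.0627 0.071 ]
yellow 460 [243.3 159.9] [0.4957 0.0527 0.071 ]
blue 393 [375.7   8.4] [0.5153 0.2557 0.071 ]
red 456 [171.6 197.7] [ 0.4537 -0.0184  0.092 ]
orange 523 [325.4 167.2] [0.5636 0.0996 0.115 ]
tab ends [[0.5761, 0.0806, 0.115], [0.5507, 0.119, 0.115]]
black line n 46 dir -0.9847463 mean angle from axis -0.9940671641367681 0.06588191429898362
```

View pics/w10.png

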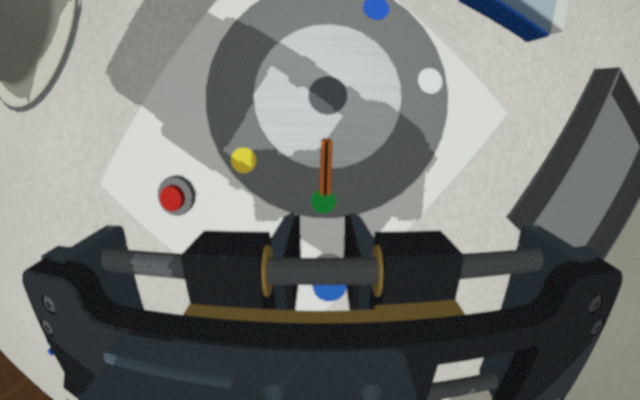

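The view shows the tab line at (326,165) pointing straight at the green mark at (323,202), and nothing is disturbed. On to the button with the fingers shut.

Call:
{"api": "jog_arm", "payload": {"moves": [[0,-1,0,0,0,0],[0,-1,0,0,0,0],[0,-1,0,0,0,0],[0,-1,0,0,0,0],[0,-1,0,0,0,0],[-0.1,-1,0,0,0,0],[-0.1,-1,0,0,0,0],[0,-0.8,0,0,0,0],[0,0,0,0,0,0],[0,0,0,0,0,0]], "hand": 1}}

```text
time: 22.15
position: [0.454, -0.0179, 0.1908]
ee_rot: [0.0, 0.461, 0.888, 0.0]
force: [-0.2, -0.6, 0.6]
grip_width: 0.0008
```

Call:
{"api": "jog_arm", "payload": {"moves": [[0,0,1,0,0,0],[0,0,1,0,0,0],[0,0,1,0,0,0],[0,0,1,0,0,0],[0,0,0.5,0,0,0],[0,0,0,0,0,0],[0,0,0,0,0,0],[0,0,0,0,0,0],[0,0,0,0,0,0],[0,0,0,0,0,0]]}}

```text
time: 23.4
position: [0.4537, -0.018, 0.1009]
ee_rot: [0.0, 0.46, 0.888, 0.0]
force: [-0.2, 0.2, 1.2]
grip_width: 0.0003
```

```bash
python3 look.py 11;python3 - <<'E'
from h import *
a=[]
for n,b in (('scene',(300,150,380,230)),('side',(300,165,380,245))):
    im=r.snapshot(n)[b[1]:b[3],b[0]:b[2],::-1]
    a.append(np.clip(cv2.resize(im.astype(np.float32),(400,400),interpolation=cv2.INTER_CUBIC)*1.6,0,255).astype(np.uint8))
cv2.imwrite('pics/fix11.png',np.hstack(a))
E
```

```text
23.4 [ 0.45366629 -0.0179508   0.10091788] [-0.2492847   0.17827874  1.18369121] outward -0.9569623549521609 0.00032548810552721704
TCP r 0.1863863021758719 ang -1.9886394321093077
yellow 873 [425.4 172.6] [0.4954 0.0529 0.071 ]
red 217 [315.9 214.3] [ 0.4443 -0.0132  0.092 ]Traceback (most recent call last):
  File "look.py", line 11, in <module>
    B=blobs('wrist',im,(100,0,470,235))['orange'];m=max(B,key=lambda q:q[0])[2]
                                                    ~~~^^^^^^^^^^^^^^^^^^^^^
ValueError: max() iterable argument is empty
```

View pics/fix11.png

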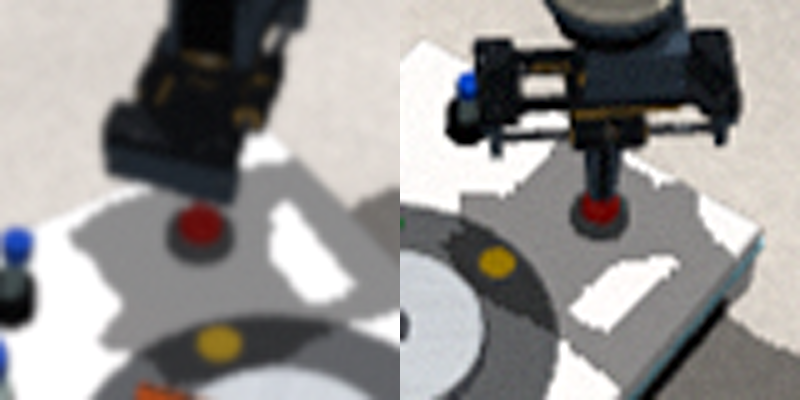

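View pics/w11z.png

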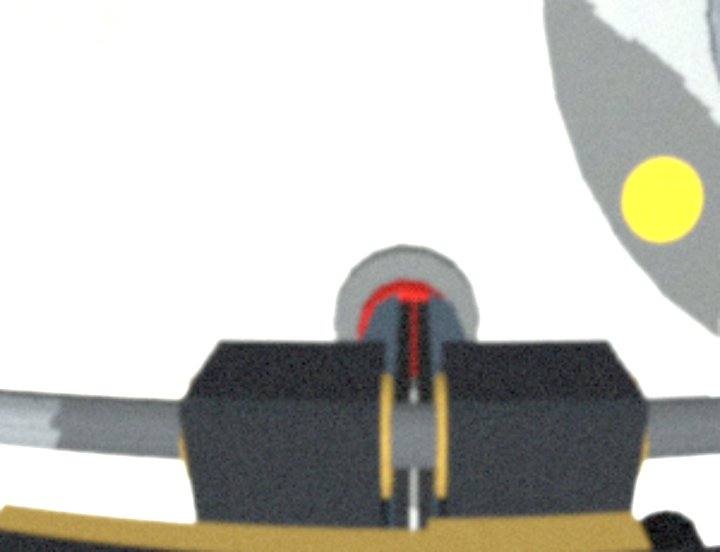

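The shut fingertips hang over the button: side zoom (600,195) on the red cap, wrist zoom (412,295). I press slowly, watching the force.

Call:
{"api": "jog_arm", "payload": {"moves": [[0,0,0.5,0,0,0],[0,0,0.4,0,0,0],[0,0,0.2,0,0,0],[0,0,0.1,0,0,0],[0,0,0.05,0,0,0],[0,0,0.05,0,0,0],[0,0,0.05,0,0,0],[0,0,0,0,0,0],[0,0,0,0,0,0],[0,0,0,0,0,0]]}}

```text
time: 24.8
position: [0.4535, -0.0179, 0.0737]
ee_rot: [-0.0, 0.46, 0.888, -0.0]
force: [-3.5, -0.8, 4.0]
grip_width: 0.0005
```

Run:
```python
from h import *
for i in range(3):
    s=r.get_state();print(s['time'],s['position'],s['force'],s['moment'])
im=r.snapshot('side')[165:245,300:380,::-1]
cv2.imwrite('pics/s12.png',np.clip(cv2.resize(im.astype(np.float32),(480,480),interpolation=cv2.INTER_CUBIC)*1.8,0,255).astype(np.uint8))
```

```text
24.8 [ 0.45351107 -0.01793521  0.07374439] [-3.52898128 -0.82978773  4.02728436] [ 0.11064884  0.37766319 -0.01215458]
24.8 [ 0.45351107 -0.01793521  0.07374439] [-3.52898128 -0.82978773  4.02728436] [ 0.11064884  0.37766319 -0.01215458]
24.8 [ 0.45351107 -0.01793521  0.07374439] [-3.52898128 -0.82978773  4.02728436] [ 0.11064884  0.37766319 -0.01215458]
```

View pics/s12.png

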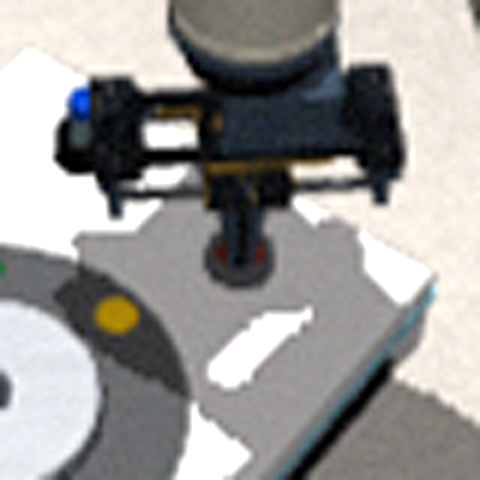

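Contact: the cap at (240,250) is going down and the force is about 4 N. I go on until the stop is clearly felt.

Call:
{"api": "jog_arm", "payload": {"moves": [[0,0,0.05,0,0,0],[0,0,0,0,0,0],[0,0,0.05,0,0,0],[0,0,0,0,0,0],[0,0,0.05,0,0,0],[0,0,0,0,0,0],[0,0,0,0,0,0],[0,0,0,0,0,0],[0,0,0,0,0,0],[0,0,0,0,0,0]]}}

```text
time: 26.1
position: [0.4537, -0.0179, 0.0716]
ee_rot: [0.0, 0.46, 0.888, 0.0]
force: [-9.8, 1.7, 32.0]
grip_width: 0.0005
```

32 N for the last bit, far above the 5 N spring, so it is against a stop. I verify by picture that it is the button's own stop.

Run:
```python
from h import *
s=r.get_state();print(s['position'],s['force'])
a=[]
for n,b in (('scene',(320,175,360,215)),('side',(320,185,360,225))):
    im=r.snapshot(n)[b[1]:b[3],b[0]:b[2],::-1]
    a.append(np.clip(cv2.resize(im.astype(np.float32),(400,400),interpolation=cv2.INTER_CUBIC)*2.2,0,255).astype(np.uint8))
im=r.snapshot('wrist');cv2.imwrite('pics/w13.png',im[:,:,::-1])
cv2.imwrite('pics/f13.png',np.hstack(a))
cv2.imwrite('pics/w13z.png',np.clip(cv2.resize(im[170:270,270:370,::-1].astype(np.float32),None,fx=6,fy=6,interpolation=cv2.INTER_CUBIC)*2.2,0,255).astype(np.uint8))
```

```text
[ 0.45372702 -0.01794064  0.07157359] [-9.80439695  1.69525014 31.99388933]
```

View pics/f13.png

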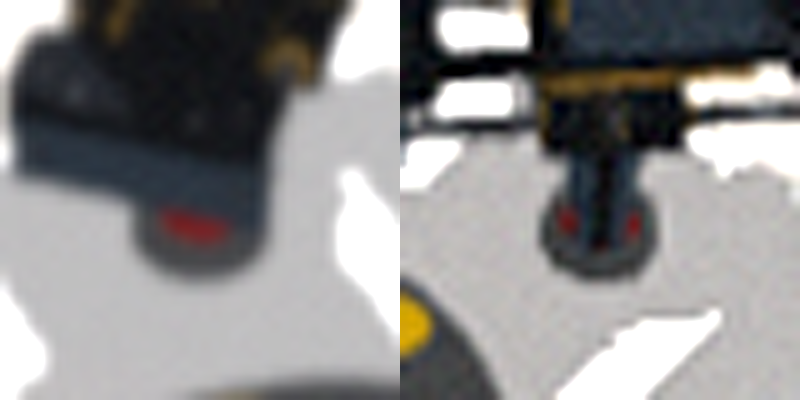

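View pics/w13z.png

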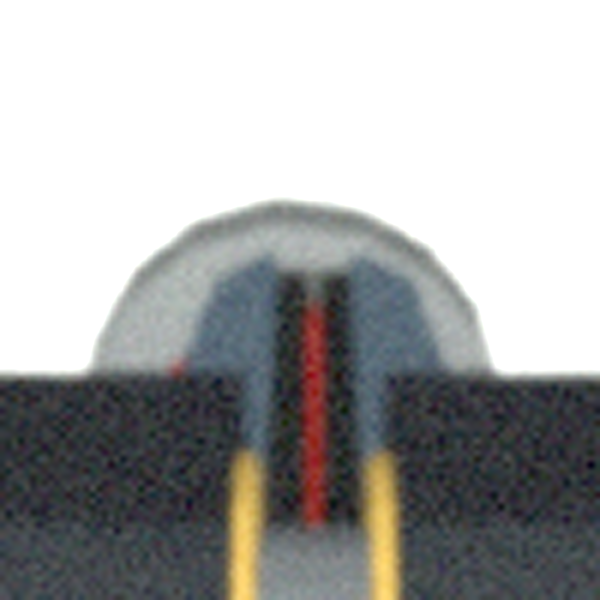

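Run:
```python
from h import *
b=r.snapshot('scene');a=cv2.imread('pics/scene0.png')[:,:,::-1]
cv2.imwrite('pics/scene13.png',b[:,:,::-1])
for nm,im in(('up',a),('now',b)):
    d=im[...,0].astype(int)-im[...,1]
    print(nm)
    for y in range(190,204): print(y,d[y,334:347].tolist(), im[y,334:347].sum(1).tolist())
for z in (.092,.086): print(z,[proj('scene',[.4536+.014*np.cos(t),-.0184+.014*np.sin(t),z]).round(1).tolist() for t in (0.5,.95,1.4)])
```

```text
up
190 [0, 1, 3, 7, 18, 25, 23, 16, 9, 4, 1, -1, 0] [456, 445, 438, 424, 387, 361, 368, 394, 423, 442, 452, 461, 460]
191 [0, 4, 16, 30, 47, 60, 57, 44, 30, 16, 5, 1, 0] [435, 391, 358, 327, 275, 240, 252, 286, 330, 370, 420, 445, 456]
192 [1, 12, 41, 65, 80, 86, 85, 78, 66, 40, 13, 2, 1] [383, 295, 240, 208, 176, 160, 165, 182, 210, 259, 338, 395, 440]
193 [2, 19, 62, 87, 94, 95, 95, 94, 91, 65, 26, 4, 0] [309, 214, 169, 149, 140, 142, 142, 143, 148, 179, 232, 310, 405]
194 [2, 22, 64, 89, 94, 95, 95, 95, 92, 76, 33, 6, 0] [240, 167, 139, 136, 144, 145, 144, 144, 140, 142, 162, 232, 352]
195 [2, 18, 53, 80, 90, 92, 93, 93, 85, 64, 28, 5, 1] [201, 140, 120, 125, 137, 141, 140, 134, 128, 124, 140, 193, 296]
196 [1, 9, 33, 61, 73, 79, 80, 78, 68, 45, 15, 2, 0] [186, 148, 117, 105, 110, 118, 123, 118, 106, 114, 145, 181, 271]
197 [0, 3, 16, 34, 47, 56, 59, 56, 44, 25, 7, 0, -1] [182, 163, 139, 109, 103, 103, 97, 98, 101, 121, 155, 175, 252]
198 [0, 1, 6, 13, 22, 29, 33, 28, 19, 10, 3, 0, 0] [167, 161, 155, 146, 128, 119, 115, 119, 134, 149, 158, 167, 250]
199 [0, 0, 1, 3, 7, 10, 11, 10,
[... 1473 characters left out ...]
8, 93, 95, 91, 89, 89, 91, 89, 89, 97, 146]
199 [0, -1, 1, 5, 9, 13, 15, 13, 6, 0, -1, 0, 1] [118, 99, 98, 96, 94, 95, 97, 98, 94, 97, 100, 115, 173]
200 [0, 0, 1, 0, 1, 2, 3, 2, 0, -1, 0, 0, 0] [160, 115, 99, 97, 95, 99, 101, 100, 100, 102, 109, 148, 210]
201 [0, 0, -1, 0, 0, 0, 0, 0, -1, 0, 0, 0, 1] [214, 166, 128, 115, 109, 106, 106, 106, 110, 124, 153, 202, 239]
202 [0, 0, 0, 0, 0, -1, 0, 0, 0, 0, -1, 0, 1] [249, 222, 189, 169, 151, 140, 142, 151, 163, 187, 215, 240, 254]
203 [0, 0, 1, 0, 0, 1, 0, 0, 0, 1, 0, 1, 1] [259, 252, 236, 228, 216, 209, 211, 216, 222, 242, 253, 257, 257]
0.092 [[338.6, 197.0], [340.6, 197.3], [342.6, 197.0]]
0.086 [[338.6, 198.4], [340.6, 198.7], [342.5, 198.3]]
```

The front edge of the red cap is at row 198.9. That is where a fully depressed button should be (198.7), against 197.2 when up, so it is flush with the housing. I release in small steps and read the spring force to confirm the travel.

Call:
{"api": "jog_arm", "payload": {"moves": [[0,0,-0.06,0,0,0],[0,0,0,0,0,0],[0,0,0,0,0,0],[0,0,0,0,0,0],[0,0,0,0,0,0],[0,0,0,0,0,0],[0,0,0,0,0,0],[0,0,0,0,0,0],[0,0,0,0,0,0],[0,0,0,0,0,0]]}}

```text
time: 27.55
position: [0.4537, -0.0179, 0.072]
ee_rot: [0.0, 0.46, 0.888, 0.0]
force: [-4.3, -0.1, 8.1]
grip_width: 0.0007
```

Run:
```python
from h import *
F=[];Z=[]
for i in range(5):
    s=r.get_state();F.append(s['force'][2]);Z.append(s['position'][2]);im=r.snapshot('scene')
print(s['time'],np.round(F,2),np.round(Z,5))
d=im[...,0].astype(int)-im[...,1]
for y in range(195,202): print(y,d[y,334:347].tolist())
```

```text
27.75 [8.09 8.56 8.16 7.8  7.9 ] [0.072   0.072   0.07199 0.07201 0.07199]
195 [-3, -1, 5, 5, 4, 0, -2, -3, -4, -3, -2, -3, -3]
196 [-1, 4, 17, 26, 25, 18, 12, 7, 2, 0, -3, -5, -3]
197 [1, 4, 20, 35, 38, 37, 34, 27, 17, 6, -1, -2, -1]
198 [-1, 1, 9, 20, 28, 33, 33, 30, 18, 6, 0, -1, 0]
199 [1, 0, 1, 5, 10, 14, 14, 13, 6, 1, 0, -1, 0]
200 [0, 0, 0, 0, 1, 2, 2, 1, 1, -1, -1, 0, 0]
201 [0, 1, -1, 0, 0, 0, 0, -1, -1, 0, 1, 0, 0]
```

Call:
{"api": "jog_arm", "payload": {"moves": [[0,0,-0.04,0,0,0],[0,0,0,0,0,0],[0,0,0,0,0,0],[0,0,0,0,0,0],[0,0,0,0,0,0],[0,0,0,0,0,0],[0,0,0,0,0,0],[0,0,0,0,0,0],[0,0,0,0,0,0],[0,0,0,0,0,0]]}}

```text
time: 29.05
position: [0.4536, -0.018, 0.0727]
ee_rot: [0.0, 0.46, 0.888, 0.0]
force: [-2.0, 1.2, 4.2]
grip_width: 0.0005
```

Run:
```python
from h import *
F=[];Z=[]
for i in range(5):
    s=r.get_state();F.append(s['force']);Z.append(s['position'][2]);im=r.snapshot('scene')
print(s['time'],np.round(F,2),np.round(Z,5))
```

```text
29.25 [[-2.    1.25  4.21]
 [-1.34  0.45  4.05]
 [-0.22  1.03  3.52]
 [-1.7   0.97  4.37]
 [-2.04  0.28  4.95]] [0.07274 0.07276 0.07274 0.07273 0.07272]
```

Call:
{"api": "jog_arm", "payload": {"moves": [[0,0,-0.1,0,0,0],[0,0,0,0,0,0],[0,0,0,0,0,0],[0,0,0,0,0,0],[0,0,0,0,0,0],[0,0,0,0,0,0],[0,0,0,0,0,0],[0,0,0,0,0,0],[0,0,0,0,0,0],[0,0,0,0,0,0]]}}

```text
time: 30.55
position: [0.4536, -0.018, 0.0747]
ee_rot: [0.0, 0.46, 0.888, 0.0]
force: [-1.1, 0.5, 3.4]
grip_width: 0.0003
```

Run:
```python
from h import *
F=[];Z=[]
for i in range(5):
    s=r.get_state();F.append(s['force']);Z.append(s['position'][2]);im=r.snapshot('scene')
print(s['time'],np.round(F,2),np.round(Z,5))
```

```text
30.75 [[-1.11  0.45  3.45]
 [-0.42  0.12  3.17]
 [-0.52  1.07  3.12]
 [-1.55  0.98  2.87]
 [ 0.14  0.86  3.27]] [0.07472 0.07471 0.07472 0.07473 0.07473]
```

Call:
{"api": "jog_arm", "payload": {"moves": [[0,0,-0.07,0,0,0],[0,0,-0.07,0,0,0],[0,0,0,0,0,0],[0,0,0,0,0,0],[0,0,0,0,0,0],[0,0,0,0,0,0],[0,0,0,0,0,0],[0,0,0,0,0,0],[0,0,0,0,0,0],[0,0,0,0,0,0]]}}

```text
time: 32.05
position: [0.4536, -0.018, 0.0775]
ee_rot: [0.0, 0.46, 0.888, 0.0]
force: [0.5, 0.0, 1.9]
grip_width: 0.0004
```

Run:
```python
from h import *
F=[];Z=[]
for i in range(6):
    s=r.get_state();F.append(s['force'][2]);Z.append(s['position'][2]);im=r.snapshot('scene')
print(s['time'],np.round(F,2),np.mean(F),np.round(Z,5))
```

```text
32.3 [1.87 1.4  1.05 0.56 1.44 1.92] 1.3724208207691266 [0.07753 0.07753 0.07752 0.07751 0.07752 0.07754]
```

Call:
{"api": "jog_arm", "payload": {"moves": [[0,0,-0.06,0,0,0],[0,0,0,0,0,0],[0,0,0,0,0,0],[0,0,0,0,0,0],[0,0,0,0,0,0],[0,0,0,0,0,0],[0,0,0,0,0,0],[0,0,0,0,0,0],[0,0,0,0,0,0],[0,0,0,0,0,0]]}}

```text
time: 33.6
position: [0.4536, -0.0179, 0.0787]
ee_rot: [0.0, 0.46, 0.888, 0.0]
force: [0.5, 0.4, -0.2]
grip_width: 0.0003
```

Run:
```python
from h import *
F=[];Z=[]
for i in range(6):
    s=r.get_state();F.append(s['force'][2]);Z.append(s['position'][2]);im=r.snapshot('scene')
print(s['time'],np.round(F,2),np.mean(F),np.round(Z,5))
```

```text
33.85 [-0.24  0.28 -0.59 -0.46  1.23 -0.39] -0.028584114617630402 [0.07873 0.07872 0.07872 0.07873 0.07872 0.07871]
```

Released force: 4.2, 3.2, 1.4 and 0 N at 0.6, 2.6, 5.4 and 6.6 mm above the stop. The travel therefore matches the full 6 mm. I retreat and do a final check.

Call:
{"api": "jog_arm", "payload": {"moves": [[0,0,-0.5,0,0,0],[0,0,-1,0,0,0],[0,0,-1,0,0,0],[0,0,-1,0,0,0],[0,0,-1,0,0,0],[0,0,-1,0,0,0],[0,0,-0.5,0,0,0],[0,0,0,0,0,0],[0,0,0,0,0,0],[0,0,0,0,0,0]]}}

```text
time: 35.15
position: [0.4532, -0.0179, 0.1981]
ee_rot: [-0.001, 0.46, 0.888, -0.0]
force: [0.3, 0.7, 0.4]
grip_width: 0.0004
```

Call:
{"api": "jog_arm", "payload": {"moves": [[-1,-0.3,-0.3,0,0,0],[-1,-0.3,-0.3,0,0,0],[-1,-0.3,-0.3,0,0,0],[-1,-0.3,0,0,0,0],[-1,-0.3,0,0,0,0],[-1,-0.3,0,0,0,0],[0,0,0,0,0,0],[0,0,0,0,0,0],[0,0,0,0,0,0],[0,0,0,0,0,0]]}}

```text
time: 36.4
position: [0.4931, -0.1363, 0.2168]
ee_rot: [-0.0, 0.46, 0.888, 0.0]
force: [-0.5, -0.0, -1.2]
grip_width: 0.0001
```

```bash
python3 look.py 14
python3 - <<'E'
from h import *
a=[]
for n,b in (('scene',(265,175,430,320)),('side',(240,170,375,290))):
    im=r.snapshot(n);cv2.imwrite(f'pics/{n}14.png',im[:,:,::-1]);x0,y0,x1,y1=b
    o=cv2.imread(f'pics/{n}0.png')[:,:,::-1].copy()
    A,B=blobs(n,o,(100,90,520,360)),blobs(n,im,(100,90,520,360))
    for k in A: print(n,k,'before',[(q[0],*q[1]) for q in A[k]],'now',[(q[0],*q[1]) for q in B[k]])
    a.append(cv2.resize(im[y0:y1,x0:x1,::-1],(400,400),interpolation=cv2.INTER_CUBIC))
cv2.imwrite('pics/fix14.png',np.hstack(a));print(r.get_state()['time'])
E
```

```text
36.4 [ 0.49312571 -0.13631902  0.21678393] [-0.455165   -0.02059434 -1.21215195] outward -0.9563785463682741 0.00012120922319763133
TCP r 0.29097637497871837 ang -1.6954391916522458
yellow 349 [424.1  47.6] [0.4953 0.0528 0.071 ]
blue 241 [450.7 165.3] [ 0.6005 -0.0338  0.071 ]
red 526 [355.6  72.4] [ 0.4519 -0.0218  0.092 ]
scene green before [(52, np.float64(321.2), np.float64(234.8))] now [(50, np.float64(321.2), np.float64(234.8))]
scene yellow before [(42, np.float64(343.5), np.float64(218.4))] now [(42, np.float64(343.5), np.float64(218.4))]
scene blue before [(8, np.float64(291.1), np.float64(114.1)), (8, np.float64(297.1), np.float64(117.9)), (24, np.float64(301.0), np.float64(198.5)), (83, np.float64(295.3), np.float64(221.6)), (66, np.float64(385.4), np.float64(268.0)), (95, np.float64(447.1), np.float64(308.7))] now [(29, np.float64(302.8), np.float64(198.5)), (85, np.float64(295.4), np.float64(221.7)), (66, np.float64(385.4), np.float64(268.0)), (94, np.float64(447.1), np.float64(308.8)), (9, np.float64(371.6), np.float64(357.8))]
scene red before [(40, np.float64(339.6),
[... 1598 characters left out ...]
np.float64(92.9)), (10, np.float64(497.3), np.float64(91.3)), (266, np.float64(506.4), np.float64(99.8)), (22, np.float64(494.4), np.float64(99.0)), (53, np.float64(517.4), np.float64(109.3)), (79, np.float64(278.9), np.float64(222.8)), (253, np.float64(297.1), np.float64(320.5))] now [(801, np.float64(494.9), np.float64(98.8)), (41, np.float64(296.0), np.float64(212.7)), (252, np.float64(297.2), np.float64(320.5))]
36.55Traceback (most recent call last):
  File "look.py", line 11, in <module>
    B=blobs('wrist',im,(100,0,470,235))['orange'];m=max(B,key=lambda q:q[0])[2]
                                                    ~~~^^^^^^^^^^^^^^^^^^^^^
ValueError: max() iterable argument is empty
```

View pics/fix14.png

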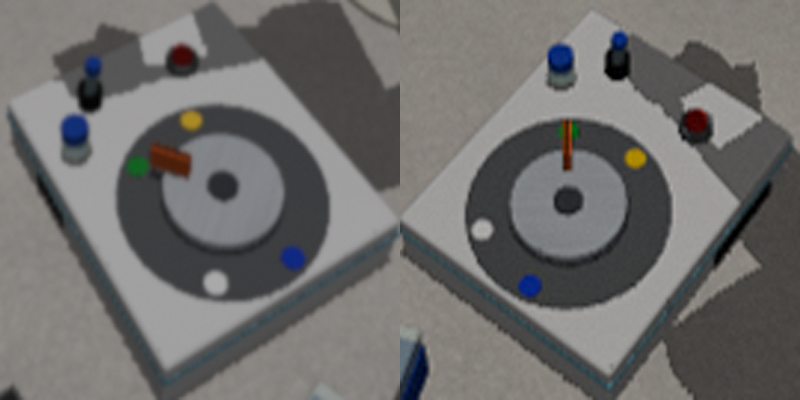

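View pics/w14.png

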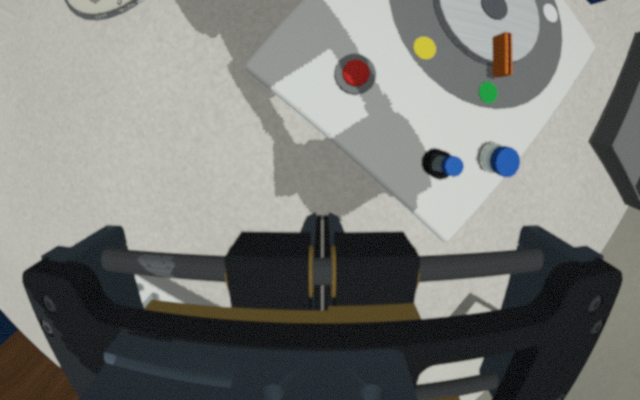

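View pics/scene14.png

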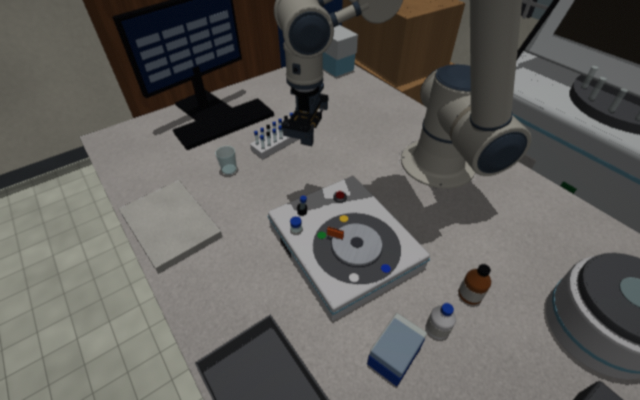

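Run:
```python
from cell import r
print(r.get_state()['time'],r.get_state()['force']);print(r.finish_job())
```

```text
36.55 [ 0.13202163 -0.09562238  0.17698001]
the job is handed in; nothing more can be done
None
```

The selector's tab now points at the green mark. The red button was then pressed fully down and came back up, and I handed the job in at 36.6 s with the robot clear of everything.

- **Tab:** I pushed it clockwise with one finger pad. In the last close-up, before the button press, it stood at -0.994 rad against about -0.997 for green. The final side and scene pictures show it still on green.
- **Failed first sweep:** It passed over the tab without moving it. The pictures showed the real fingertips about 15–20 mm behind the TCP, not 17 mm ahead as stated. I went back and lowered further, and the push then worked.
- **Button:** It went down to a hard stop at 32 N, well above its 5 N spring. On release the force fell to zero between 5.4 and 6.6 mm above the stop, which fits the full 6 mm travel. The final picture shows the cap up again at its starting position.
- **Lift:** I did not measure whether the selector lifted. The pads never gripped the tab, and it was free between them before I raised the hand.
- **Other objects:** The jar, bottles and box are within about 0.4 px of where they started; I checked the rack and beaker only by eye in the last picture.
- **Disagreement:** The sample tube's cap appears 1–2 px (perhaps 5 mm) from the first picture. The shift was already there at 11.5 s and has stayed the same since. I measured no contact and the hand was never near the tube, so it probably settled in its well, but I could not confirm that.

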